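# Screw down a globe stand and lock it with its pin

## Robot

A 6-joint arm with a two-finger parallel gripper is mounted at the origin on the work surface. World frame = base frame: x ahead of the robot, y to its left, z up, the work surface at z = 0. Lengths are in mm, angles in rad, forces in N, time in s.
With the tool pointing down it reaches from about 350 to 775 mm from the base axis. Payload 5.5 kg.
Tool frame: the origin (TCP) lies on the centre line of the jaws, within the pads' length; the fingertips stand 14 mm ahead of it and the grasp point (between the pads) lies 5 mm behind it (finger_overhang is the distance from the TCP to the fingertips, in mm); z points along the fingers, y is the direction in which the jaws open and shut (so a half turn about z gives the same grasp; the last joint's range is limited). The gripper opens to 85 mm and grips with 20 to 120 N. Pads are 22 mm wide; open, the fingers measure 114 mm over their backs; the gripper's body (76 mm by 85 mm) begins 54 mm behind the grasp point. The pads swing forward as they close: fully open they stand 13 mm farther back than shut.
Start: joints at [1.136, 0.313, 0.046, 1.304, 0, 1.431], TCP at [167.089, 550.229, 245.323] pointing down, gripper open.
Joint ranges: [-2.76, 2.76], [-0.86, 1.69], [-1.03, 1.26], [-2.2, 2.34], [-1.47, 1.5], [-3.14, 3.14]. Speed limits (rad/s): [2.57, 2.57, 3.14, 3.14, 3.14, 3.14].

## Interface

Orientations are given as a unit quaternion [x, y, z, w].
In Python, from bench import * gives the robot as it stands. Calls block until the motion is done:
- move_to(position, orientation): joint-space move of the TCP to a pose.
- movel(position, attitude=None, vel=150): straight line of the TCP; attitude=None keeps the orientation; vel is the mean speed in mm/s.
- goto_joints(angles): joint-space move.
- open_gripper() and clamp(f_grip=None): open the fingers fully, or close them until they stop; f_grip is the grip in N (None keeps the last).
- dwell(seconds).
- inverse_kinematics(position, orientation): joint angles nearest the present ones, or None.
- read_camera(name): name is "scene" or "top"; returns a dict with "img" (384x512x3 uint8, blue, green, red), "fx", "fy", "cx", "cy" (pixels), "R" (3x3) and "t" (3): a world point X has camera coordinates R X + t. Camera axes: x right, y down, z forward; pixel columns grow to the right and rows downward; lengths in mm; the calibration is good to about 2 mm. A picture is of the moment at which its call begins. There is no depth.
A pose or a line that the arm cannot do raises PlanningError and nothing moves.
- hand_in(): hands the job in, once; it reports no verdict.
Readings, each from a call of its own:
- get_time(): time.
- get_joints(): joint angles.
- get_joint_vel(): joint speeds.
- get_joint_torque(): joint torques, N m.
- get_eef_pos(): TCP position.
- get_eef_rot(): TCP orientation.
- get_ft_force(): force on the tool from outside, world axes, zero at the start.
- get_wrist_torque(): the same for the moment, N m.
- get_gripper_width(): finger opening in mm.
Only numpy, scipy, OpenCV 4.12 (cv2) and the standard library are available. Lean on these libraries where they do the work, as an engineer would, in place of code of your own. Each camera call takes 0.05 s, during which the arm holds its last target.

## Task

Lock the terrarium stand for the next globe: swing its black crank knob clockwise, more than one whole turn, until the round top is screwed down to its lowest height with the red ear straight above the yellow socket of the foot. Then take the red-headed pin from the wooden rack and drop it upright through both holes until its collar sits flat on the ear. Leave the blue-headed pin in the rack.

Things in the scene. Friction and masses are not known exactly. Their poses are not given: they have to be found in the camera images.
- stand: Foot of the screw stand, fixed: dark round steel foot, 104 mm across, upright brass screw in its middle. Origin on the screw's axis at table level, z up. On its +x axis, 75 mm from the screw axis, stands the yellow socket block, 46 mm square and 26 mm high, with an upright hole 23 mm in diameter.
- platform (a joint): Angle in rad of the round aluminium top (110 mm across) on the screw. Clockwise from above lowers the top (8 mm a turn) and this value. 0 = home, ear hole above the socket hole. Starts at 6.6 to 8.5, so the ear first passes the socket 8 mm too high. Stop at 0 within 10 degrees; the thread ends at -0.3. Needs about 2 N at the knob, stays where left.
- ear_hole (a point): Centre of the hole's mouth in the red ear on the top's rim, 75 mm from the screw axis. Ear 46 mm square, 12 mm thick, hole upright, 23 mm in diameter. The mouth is 42 mm above the table when home. At joint value q it lies at the angle q about the axis of stand, from that body's +x, anticlockwise from above.
- crank_knob (a point): Middle of the black upright crank knob on the top, 75 mm from the screw axis, opposite the ear (angle q + pi). Cylinder 24 mm in diameter, from 20 mm below this point to 21 mm above; spins freely, so a hand gripping it can keep its direction while leading it round. 63 mm above the table when home, up to 11 mm higher at the start.
- pin_red: Loose pin with red head, upright in one of two holes of a wooden rack (45 mm high). Origin: centre of its collar's underside, z up. Steel collar 38 mm across, 5 mm thick; above it the red grip, 24 mm in diameter, 41 mm high; below it a shank 10 mm thick, 34 mm long. 90 g. In place, its origin is 42 mm above the table.
- pin_blue: The same pin with a blue head, for another stand, in the rack's other hole, 80 mm from the red one (either way round). It stays there.

How it is judged (in metres and radians):
On the way:
1. the top is screwed down home, its ear above the socket within 10 degrees (value of joint platform between -0.175 and 0.175 rad), for 0.2 s.
At the end, for the whole second after the job is handed in: The top is home (within 10 degrees of 0, at its lowest height with the ear above the socket); the red pin stands upright (within 10 degrees) through both holes, within 12 mm of the socket's centre, its collar no more than 4 mm above the ear, released and at rest; the blue pin is still in the rack (all of step 1 and x of pin_red in the frame of stand between 0.063 and 0.087 m and y of pin_red in the frame of stand between -0.012 and 0.012 m and z of pin_red in the frame of stand below 0.046 m and angle between pin_red's own z axis and vertical below 0.175 rad and linear speed of pin_red below 0.02 m/s and distance of pin_blue from where it was at the start of the episode below 0.03 m); the robot touches nothing.
It fails at once if the blue pin is pulled out of the rack (moved more than 30 mm) (distance of pin_blue from where it was at the start of the episode above 0.03 m).
It also fails if it takes over 67 s, if anything falls off the work surface, if the arm or the gripper's body presses on something with over 40 N, if the wrist force passes 120 N, or if a joint passes its speed limit or range.

## Working session

There is one attempt and no reset: what is moved stays moved. The work goes in short steps, each a Python script; the robot and the scene stay as the last script left them, time stands still between calls to the robot, and variables do not carry over. Pictures are saved under pics/ and viewed, and the job is handed in when it is done.

```bash
mkdir -p pics; ls
python3 - <<'E'
from bench import *
import cv2
for n in("scene","top"):
    c=read_camera(n); cv2.imwrite(f"pics/{n}0.png",c["img"]); print(n,c["fx"],c["fy"],c["cx"],c["cy"],c["R"],c["t"])
print(get_time(),get_eef_rot(),get_gripper_width())
E
```

```text
pics
scene 465.1816763058298 465.1816763058298 259.5329480567068 193.8637693389045 [[-0.62486247  0.78070919 -0.00632899]
 [ 0.65395857  0.51895148 -0.55047938]
 [-0.42647987 -0.34811281 -0.83482477]] [ 285.56029064 -355.95117714 1214.31864215]
top 371.878858853487 371.878858853487 248.0564414746372 189.97647041839224 [[-0.02517844 -0.99916923 -0.03204525]
 [-0.98815866  0.0297287  -0.15052799]
 [ 0.1513556   0.02787573 -0.98808624]] [ 86.76644298 547.9229209  652.17097231]
0.1 [ 1.46856846e-01  9.89157410e-01 -7.91517457e-04 -2.43828232e-04] 85.34178827646515
```

View pics/scene0.png

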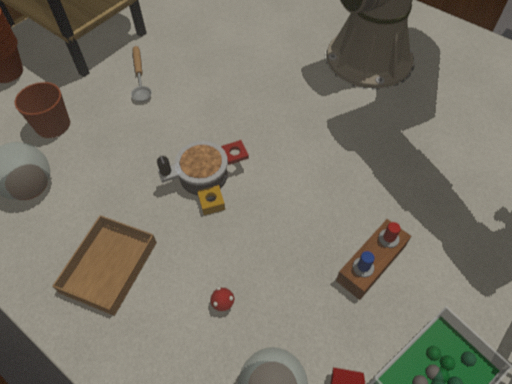

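View pics/top0.png

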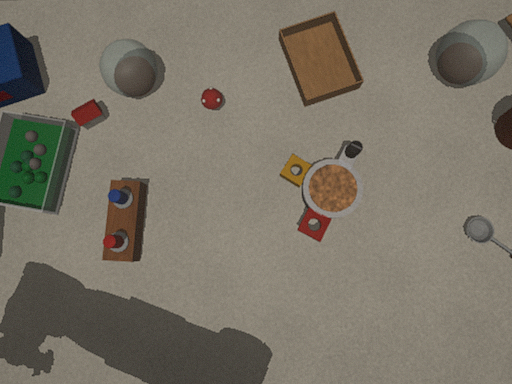

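The scene view shows the ear at (235,152), socket at (211,199), knob at (165,165), red pin at (392,232) and blue pin at (366,262). The top view shows the ear at (314,224), socket at (296,170), knob at (353,149), red pin at (112,241) and blue pin at (117,196). I'll zoom in for exact pixels.

Run:
```python
import cv2,numpy as np
s=cv2.imread("pics/scene0.png");t=cv2.imread("pics/top0.png")
def crop(im,x0,y0,w,h,k):
    return cv2.resize(im[y0:y0+h,x0:x0+w],None,fx=k,fy=k,interpolation=cv2.INTER_CUBIC)
a=crop(s,150,130,100,95,4);b=crop(s,335,210,100,95,4) 
cc=crop(t,275,135,100,110,4)[:380];d=crop(t,85,170,100,95,4)
b=b[:380];cc=crop(t,275,140,100,105,4)[:380]
cv2.imwrite("pics/z.png",cv2.resize(np.vstack([np.hstack([a,b]),np.hstack([crop(t,275,135,100,110,4)[20:400],d])]),(780,600*760//780 if 0 else 600)))
def cent(im,lo,hi,roi):
    x0,y0,x1,y1=roi;h=cv2.cvtColor(im[y0:y1,x0:x1],cv2.COLOR_BGR2HSV)
    m=cv2.inRange(h,lo,hi);ys,xs=np.nonzero(m);return len(xs),xs.mean()+x0,ys.mean()+y0,xs.min()+x0,xs.max()+x0,ys.min()+y0,ys.max()+y0
for n,im,e,so in(("s",s,(215,135,255,170),(190,180,230,220)),("t",t,(290,200,335,245),(275,150,318,190))):
    print(n,cent(im,(20,120,80),(35,255,255),so)); 
    h=cv2.cvtColor(im,cv2.COLOR_BGR2HSV)
    m=cv2.inRange(h,(0,150,90),(8,255,255))|cv2.inRange(h,(172,150,90),(180,255,255))
    nn,_,st,ce=cv2.connectedComponentsWithStats(m)
    for i in range(1,nn):
        if st[i,4]>30:print(' red',st[i],ce[i])
    m=cv2.inRange(h,(105,120,50),(130,255,255))
    nn,_,st,ce=cv2.connectedComponentsWithStats(m)
    for i in range(1,nn):
        if st[i,4]>30:print(' blue',st[i],ce[i])
```

```text
s (408, np.float64(210.71323529411765), np.float64(198.99264705882354), np.int64(198), np.int64(223), np.int64(185), np.int64(213))
 red [223 141  24  21 203] [235.10837438 150.68965517]
 red [388 223  13  11 106] [393.66037736 227.64150943]
 red [212 289  21  21 261] [222.36398467 298.06130268]
 red [332 368  32  16 404] [346.76237624 376.9480198 ]
 blue [362 252  12  11 106] [367.33962264 257.1509434 ]
t (252, np.float64(295.0595238095238), np.float64(169.23015873015873), np.int64(280), np.int64(309), np.int64(154), np.int64(186))
 red [202  89  19  20 247] [210.51417004  98.50202429]
 red [ 71 100  31  26 416] [ 85.60576923 112.73557692]
 red [298 208  33  33 465] [313.72258065 224.49462366]
 red [103 235  13  14 133] [108.9924812  241.12030075]
 blue [  0  24  23  60 936] [ 8.02564103 56.41880342]
 blue [108 190  12  12 112] [113.97321429 195.32142857]
```

View pics/z.png

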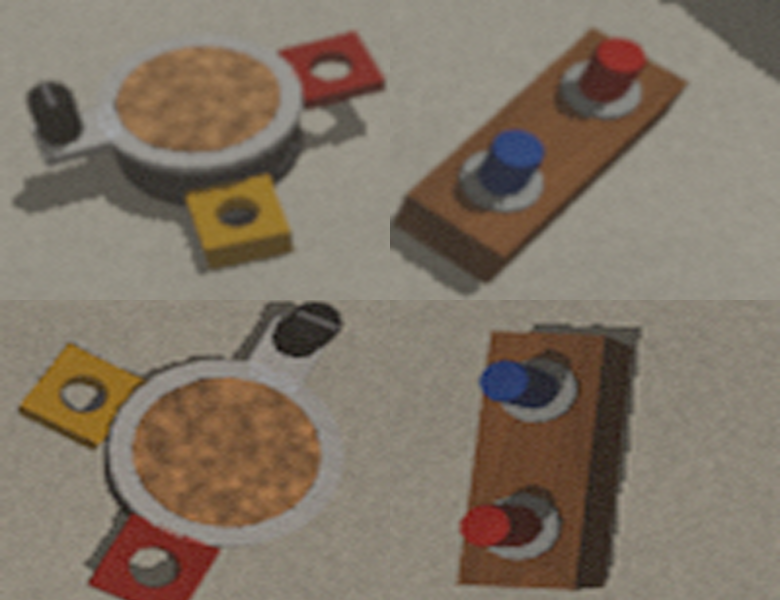

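```bash
cat > util.py <<'E'
import numpy as np
from scipy.optimize import least_squares
def proj(c,X):
    p=np.array(c["R"])@np.asarray(X,float)+np.array(c["t"]).ravel()
    return np.array([c["fx"]*p[0]/p[2]+c["cx"],c["fy"]*p[1]/p[2]+c["cy"]])
def back(c,uv,z):
    R=np.array(c["R"]);t=np.array(c["t"]).ravel();o=-R.T@t
    d=R.T@np.array([(uv[0]-c["cx"])/c["fx"],(uv[1]-c["cy"])/c["fy"],1]);return o+d*(z-o[2])/d[2]
def pts(p):
    x,y,yaw,q=p;h=8*q/(2*np.pi);u=lambda a,r,z:np.array([x+r*np.cos(a),y+r*np.sin(a),z])
    return dict(sock=u(yaw,75,26),ear=u(yaw+q,75,42+h),knob=u(yaw+q+np.pi,75,63+h))
E
python3 - <<'E'
from util import *
from bench import *
S=read_camera("scene");T=read_camera("top")
obs=[(S,"ear",(234.4,151.5)),(S,"sock",(211,196.8)),(S,"knob",(164.1,166.4)),(T,"ear",(314.7,224.2)),(T,"sock",(296.3,169.8)),(T,"knob",(353.7,149.5))]
for c,n,uv in obs: print(n,back(c,uv,{"ear":51,"sock":26,"knob":72}[n]).round(1))
e=back(T,obs[3][2],51)[:2];k=back(T,obs[5][2],72)[:2];so=back(T,obs[4][2],26)[:2];m=(e+k)/2
yaw=np.arctan2(*(so-m)[::-1]);q=np.arctan2(*(e-m)[::-1])-yaw
q=q%(2*np.pi)+2*np.pi
if q>8.6 and q-2*np.pi>6:q-=2*np.pi
r=least_squares(lambda p:np.concatenate([proj(c,pts(p)[n])-uv for c,n,uv in obs]),[*m,yaw,q],x_scale=[1,1,.01,.01])
print(r.x,r.fun.round(1));print(pts(r.x))
for n,a,b in(("red",(393.7,227.4),(109.2,241.2)),("blue",(367.3,257),(114,195.3))):
  print(n,back(S,a,91),back(T,b,91))
E
```

```text
ear [485.9 -44.3  51. ]
sock [590.7 -19.4  26. ]
knob [ 614.7 -118.5   72. ]
ear [482.6 -47.8  51. ]
sock [589.1 -21.7  26. ]
knob [ 613.7 -121.6   72. ]
[548.76411059 -83.34145302   0.99127775   7.91838393] [-0.1 -1.5 -0.2 -0.6 -0.5 -1.  -0.7 -0.5 -0.6 -0.3 -0.6 -0.3]
{'sock': array([589.83569891, -20.58697404,  26.        ]), 'ear': array([483.49645231, -46.39374967,  52.08199954]), 'knob': array([ 614.03176886, -120.28915638,   73.08199954])}
red [463.86712071 313.39074711  91.        ] [460.69946851 311.73202011  91.        ]
blue [543.21426244 307.07100493  91.        ] [540.37116848 305.7383354   91.        ]
```

Red pin ≈ (462,313), blue ≈ (542,306). The stand is at (549,-83) with yaw 0.99, q ≈ 7.92. Next I grasp the knob with the jaws tangential.

```bash
cat >> util.py <<'E'
from scipy.spatial.transform import Rotation as Ro
def down(a):  # tool z down, tool y (jaws) along world angle a
    y=np.array([np.cos(a),np.sin(a),0]);z=np.array([0,0,-1.]);x=np.cross(y,z)
    return Ro.from_matrix(np.c_[x,y,z]).as_quat()
P=[548.76,-83.34,0.9913,7.918]
E
python3 - <<'E'
from util import *
from bench import *
k=pts(P)["knob"];a0=P[2]+P[3]+np.pi
best=None
for s in(0,np.pi):
  o=down(a0+np.pi/2+s); js=[]
  for d in np.linspace(0,8,40):
    kk=pts([*P[:3],P[3]-d])["knob"]; j=inverse_kinematics(kk+[0,0,8],o); js.append(j)
  ok=all(j is not None for j in js)
  print(s,ok, None if not ok else (np.min(js,0).round(2),np.max(js,0).round(2)))
  if ok and (best is None or abs(np.array(js)[:,5]).max()<best[0]): best=(abs(np.array(js)[:,5]).max(),s)
s=best[1]; o=down(a0+np.pi/2+s); print("s",s)
move_to(k+[0,0,110],o); movel(k+[0,0,8],vel=120)
print(get_time(),get_eef_pos(),get_ft_force())
clamp(20); print(get_gripper_width(),get_eef_pos(),get_ft_force(),get_time())
E
```

```text
0 True (array([-0.43,  0.26, -0.47,  0.84,  0.  ,  0.08]), array([-0.16,  0.51, -0.08,  0.98,  0.  ,  0.36]))
3.141592653589793 True (array([-0.43,  0.26, -0.47,  0.84,  0.  , -3.06]), array([-0.16,  0.51, -0.08,  0.98,  0.  , -2.79]))
s 0
4.0417 [ 614.63296831 -120.46081183   81.90002364] [-0.4172566   0.02347804  0.14007292]
23.17905167954786 [ 614.13852387 -120.46636678   81.30022671] [0.49063563 0.24110851 1.38410499] 4.625
```

```bash
cat > lead.py <<'E'
import sys,json
from util import *
from bench import *
def lead(q0,q1,c,dz=8,step=0.2,gain=0.03,vel=110):
    """c: centre estimate xy (list, adapted)"""
    n=max(1,int(np.ceil((q0-q1)/step)))
    for q in np.linspace(q0,q1,n+1)[1:]:
        kk=pts([c[0],c[1],P[2],q])["knob"]
        movel(kk+[0,0,dz],vel=vel)
        f=np.array(get_ft_force()); a=P[2]+q+np.pi
        u=np.array([np.cos(a),np.sin(a)]); fr=f[:2]@u; ft=f[:2]@[-u[1],u[0]]
        print(f"q{q:.2f} t{get_time():.1f} fr{fr:.1f} ft{ft:.1f} fz{f[2]:.1f} c{c[0]:.1f},{c[1]:.1f} w{get_gripper_width():.1f} err{np.linalg.norm(np.array(get_eef_pos())[:2]-kk[:2]):.1f}")
        if np.abs(f).max()>35: print("ABORT");return q
        c[0]+=gain*fr*u[0];c[1]+=gain*fr*u[1]
    return q
E
python3 - <<'E'
from lead import *
c=[P[0],P[1]];q=lead(P[3],P[3]-1.2,c);json.dump([q,c],open("st.json","w"))
E
```

```text
q7.75 t4.9 fr-0.2 ft-2.3 fz1.6 c548.8,-83.3 w23.6 err0.8
q7.58 t5.2 fr1.7 ft-1.0 fz2.1 c548.8,-83.3 w23.1 err0.8
q7.40 t5.4 fr2.3 ft-1.7 fz2.5 c548.8,-83.4 w23.1 err0.6
q7.23 t5.7 fr2.1 ft-2.0 fz1.9 c548.8,-83.4 w23.2 err0.5
q7.06 t6.0 fr3.1 ft-2.0 fz3.2 c548.8,-83.5 w23.0 err0.4
q6.89 t6.2 fr3.8 ft-1.5 fz3.2 c548.9,-83.6 w23.7 err0.5
q6.72 t6.5 fr4.6 ft-2.0 fz4.6 c548.9,-83.7 w22.9 err0.5
```

Run:
```python
from lead import *
import cv2
q,c=json.load(open("st.json"));a=P[2]+q+np.pi;u=np.array([np.cos(a),np.sin(a),0])
p=np.array(get_eef_pos());kk=pts([c[0],c[1],P[2],q])["knob"]+[0,0,8]
for d in(0,2,-2,0):
    movel(kk+d*u,vel=60);dwell(.1);f=np.array(get_ft_force());print(d,(f@u).round(1),f.round(1))
T=read_camera("top");cv2.imwrite("pics/t1.png",cv2.resize(T["img"][100:292,200:456],None,fx=3,fy=3))
```

```text
0 3.5 [-1.8 -3.3  3.9]
2 -5.4 [0.2 5.4 2.8]
-2 4.6 [-1.6 -4.4  3.1]
0 0.8 [ 0.6 -0.9  2.3]
```

View pics/t1.png

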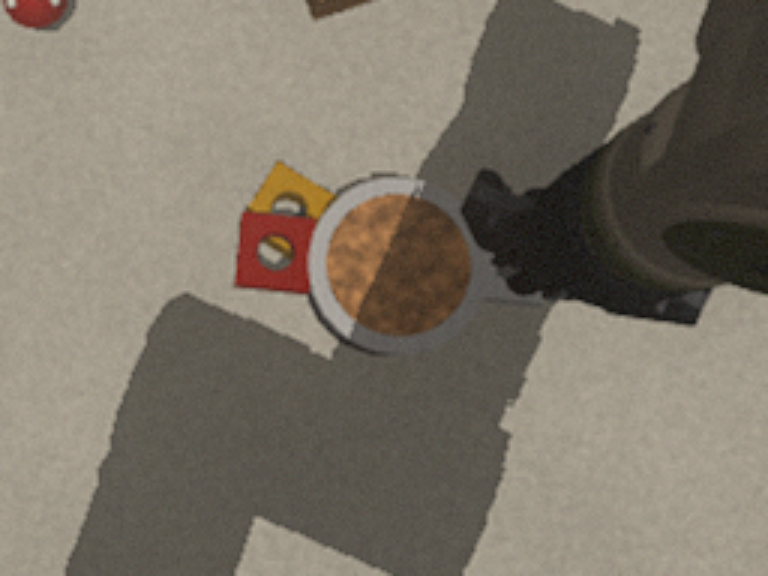

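The sign of the force correction is right and the contact is soft. The ear, at crop (275,250), is just short of its first pass over the yellow socket. I'll carry on to home.

Run:
```python
from lead import *
q,c=json.load(open("st.json"));q=lead(q,3.3,c,gain=0.08);json.dump([q,c],open("st.json","w"))
if q<3.31:
    q=lead(q,0.0,c,gain=0.08);json.dump([q,c],open("st.json","w"))
```

```text
q6.53 t8.2 fr1.4 ft-2.0 fz2.8 c548.8,-83.8 w23.0 err0.8
q6.34 t8.5 fr0.9 ft-1.5 fz3.9 c548.8,-83.9 w23.3 err0.6
q6.15 t8.8 fr2.3 ft-1.9 fz3.6 c548.8,-84.0 w22.9 err0.5
q5.96 t9.1 fr2.2 ft-2.1 fz4.6 c548.7,-84.1 w23.0 err0.5
q5.77 t9.3 fr1.5 ft-2.0 fz3.2 c548.5,-84.3 w23.1 err0.4
q5.58 t9.6 fr1.2 ft-2.5 fz3.7 c548.4,-84.3 w23.2 err0.4
q5.39 t9.9 fr0.2 ft-2.6 fz3.2 c548.3,-84.3 w23.3 err0.4
q5.20 t10.2 fr0.5 ft-1.5 fz2.5 c548.3,-84.3 w23.0 err0.4
q5.01 t10.5 fr1.0 ft-1.8 fz3.1 c548.3,-84.3 w23.4 err0.3
q4.82 t10.8 fr1.2 ft-1.4 fz3.4 c548.2,-84.3 w23.0 err0.4
q4.63 t11.0 fr1.0 ft-1.9 fz2.8 c548.1,-84.3 w23.3 err0.5
q4.44 t11.3 fr1.4 ft-1.4 fz3.3 c548.0,-84.2 w23.6 err0.6
q4.25 t11.6 fr2.2 ft-1.6 fz3.1 c548.0,-84.1 w23.2 err0.6
q4.06 t11.9 fr2.7 ft-2.7 fz2.1 c547.9,-84.0 w22.9 err0.6
q3.87 t12.2 fr3.4 ft-1.2 fz2.4 c547.8,-83.8 w23.1 err0.6
q3.68 t12.4 fr1.2 ft-1.9 fz2.7 c547.8,-83.5 w23.5 err0.6
q3.49 t12.7 fr1.7 ft-1.1 fz2.5 c547.8,-83.4 w23.0 err0.6
q3.30 t13.0 fr2.3 ft-1.6 fz2.7 c547.8,-83.3 w23.3 err0.5
q3.11 t13.3 fr0.8 ft-1.4 fz2.6 c547.9,-83.1 w23.1 err0.4
q2.91 t13.6 fr1.2 ft-1.0
[... 187 characters left out ...]
2.8 w23.2 err0.5
q2.14 t14.7 fr2.6 ft-1.8 fz3.1 c548.6,-82.7 w23.1 err0.5
q1.94 t15.0 fr3.4 ft-1.0 fz2.1 c548.8,-82.7 w23.2 err0.5
q1.75 t15.3 fr2.6 ft-1.4 fz3.3 c549.1,-82.8 w23.4 err0.5
q1.55 t15.6 fr3.4 ft-1.3 fz3.3 c549.3,-82.9 w23.4 err0.6
q1.36 t15.8 fr3.3 ft-1.9 fz3.1 c549.5,-83.0 w22.8 err0.6
q1.16 t16.1 fr3.6 ft-1.9 fz3.4 c549.7,-83.2 w22.8 err0.7
q0.97 t16.4 fr4.1 ft-2.0 fz3.4 c549.8,-83.5 w23.4 err0.6
q0.78 t16.7 fr3.6 ft-2.2 fz4.4 c550.0,-83.8 w23.2 err0.6
q0.58 t17.0 fr3.0 ft-1.9 fz4.9 c550.0,-84.0 w23.5 err0.6
q0.39 t17.2 fr3.5 ft-1.1 fz4.8 c550.0,-84.3 w23.3 err0.6
q0.19 t17.5 fr3.2 ft-1.2 fz4.0 c550.0,-84.6 w23.2 err0.7
q0.00 t17.8 fr3.2 ft-2.5 fz4.8 c549.9,-84.8 w23.0 err0.8
```

```bash
python3 - <<'E'
from lead import *
import cv2
open_gripper();p=np.array(get_eef_pos());movel(p+[0,0,110],vel=200)
R=[462.3,312.6]
# jaws perpendicular to the rack line
al=np.arctan2(306.4-312.6,541.8-462.3)+np.pi/2
best=min((o for o in(down(al),down(al+np.pi))),key=lambda o:abs(np.array(inverse_kinematics([*R,150],o))[5]))
move_to([*R,180],best)
for n,s in(("scene",(slice(130,225),slice(150,250))),("top",(slice(135,240),slice(275,375)))):
    im=read_camera(n)["img"];cv2.imwrite(f"pics/{n}2.png",cv2.resize(im[s],None,fx=5,fy=5,interpolation=cv2.INTER_CUBIC))
print(get_time(),get_joints())
E
python3 -c "
import cv2,numpy as np
a=cv2.imread('pics/scene2.png');b=cv2.imread('pics/top2.png')[:475]
cv2.imwrite('pics/c2.png',cv2.resize(np.hstack([a,b]),None,fx=.8,fy=.8))"
```

```text
20.9333 [ 4.48671625e-01  3.07762707e-01 -1.23507955e-01  1.13949856e+00
 -1.75465814e-04  5.28447610e-01]
```

View pics/c2.png

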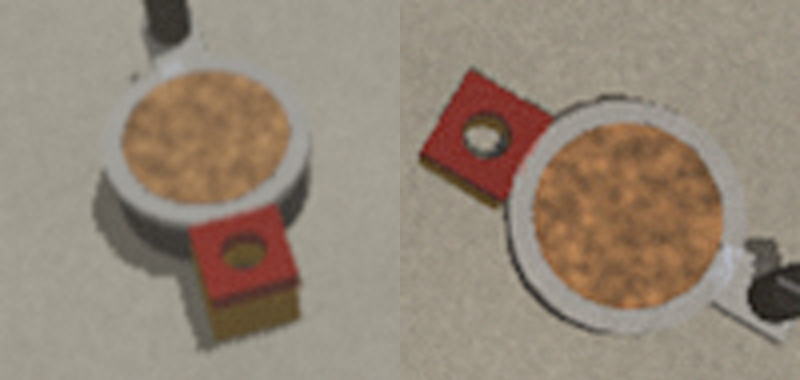

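The ear sits squarely over the yellow socket in both views: scene hole at about (210.8,192.5), top hole at about (296.5,168.5). Next is the pin.

Run:
```python
from lead import *
import cv2
S=read_camera("scene");T=read_camera("top")
print(back(S,(210.75,192.5),42),back(T,(296.5,168.5),42),"sock",pts(P)["sock"])
p=[462.3,312.6]
movel([*p,72],vel=150);clamp(40)
print(get_gripper_width(),get_ft_force(),get_eef_pos())
movel([*p,185],vel=150)
print(get_gripper_width(),get_ft_force(),get_time())
S=read_camera("scene")["img"];T=read_camera("top")["img"]
a=cv2.resize(S[120:310,300:460],None,fx=2.5,fy=2.5);b=cv2.resize(T[150:340,60:220],None,fx=2.5,fy=2.5)
cv2.imwrite("pics/g.png",np.hstack([a,b]))
```

```text
[590.17303529 -18.52895557  42.        ] [588.33508757 -20.48579117  42.        ] sock [589.83019226 -20.58460734  26.        ]
22.888499013864372 [-0.39959109 -0.33946507  3.75766971] [462.55221679 312.6987407   72.47501076]
22.93937778409335 [-0.46264023  0.22843173 -1.6334329 ] 23.3917
```

View pics/g.png

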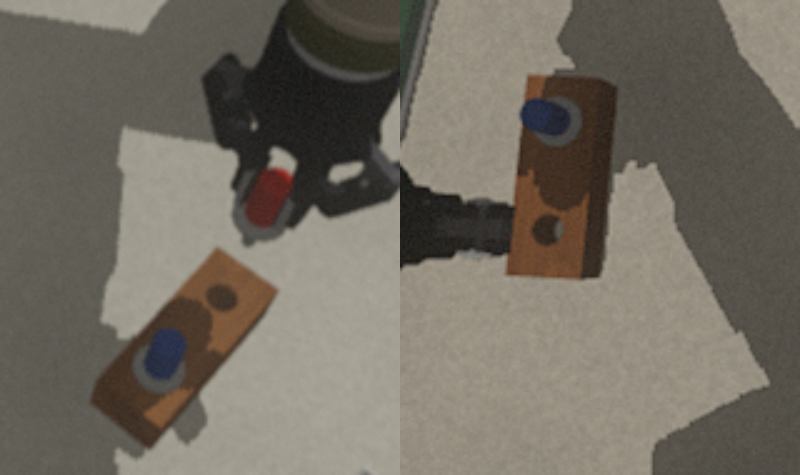

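Run:
```python
from lead import *
import cv2
g=[589.5,-20.2];al=P[2]+np.pi/2
o=min((down(al),down(al+np.pi)),key=lambda o:abs(np.array(inverse_kinematics([*g,185],o))[5]))
move_to([*g,185],o);movel([*g,122],vel=120);dwell(.2)
print(get_ft_force(),get_eef_pos(),get_time())
for n,s in(("scene",(slice(110,225),slice(150,250))),("top",(slice(125,240),slice(255,355)))):
    im=read_camera(n)["img"];cv2.imwrite(f"pics/{n}3.png",cv2.resize(im[s],None,fx=4,fy=4,interpolation=cv2.INTER_CUBIC))
cv2.imwrite("pics/c3.png",np.hstack([cv2.imread('pics/scene3.png'),cv2.imread('pics/top3.png')]))
```

```text
[-0.63752192  0.22519289 -0.86641567] [590.25004136 -20.26278878 123.11300612] 25.8583
```

View pics/c3.png

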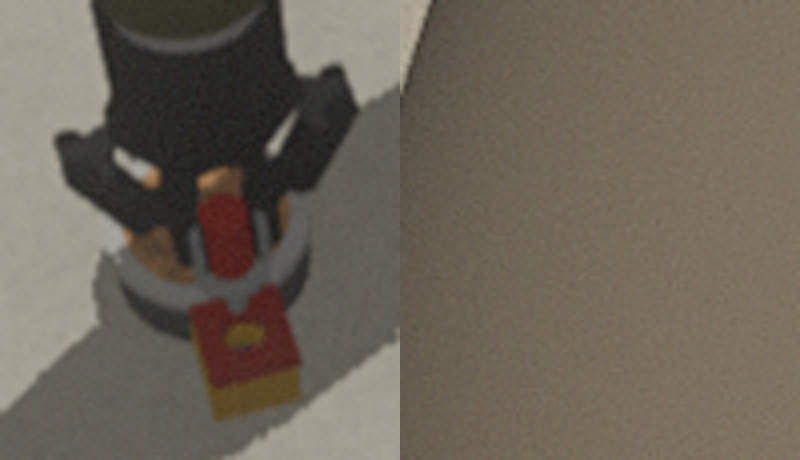

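Run:
```python
from lead import *
S=read_camera("scene")
tip=(150+237/4,110+306/4);hole=(150+243.5/4,110+336/4)
print(back(S,tip,61.6),back(S,hole,42))
```

```text
[589.97011593 -20.21811047  61.6       ] [592.70366885 -15.91552365  42.        ]
```

Run:
```python
from lead import *
import cv2
g=[589.5,-19.2]
for z in(105,95,85,78,73,70):
    movel([*g,z],vel=60);f=np.array(get_ft_force());print(z,f.round(1),np.round(get_eef_pos(),1))
    if np.abs(f).max()>15: print("stop");break
S=read_camera("scene")["img"];print(get_time())
cv2.imwrite("pics/i.png",cv2.resize(S[110:225,150:250],None,fx=5,fy=5,interpolation=cv2.INTER_CUBIC))
```

```text
105 [ 0.5  0.6 -0.4] [588.9 -19.1 104.1]
95 [ 0.8  0.4 -1.6] [589.  -19.1  94.4]
85 [ 0.4 -0.3 -1.3] [589.  -19.1  84.4]
78 [ 0.3 -0.2 -0.8] [589.1 -19.1  77.5]
73 [-0.   0.  -0.9] [589.2 -19.2  72.6]
70 [-0.3 -0.4 -0.2] [589.4 -19.2  69.8]
27.8917
```

View pics/i.png

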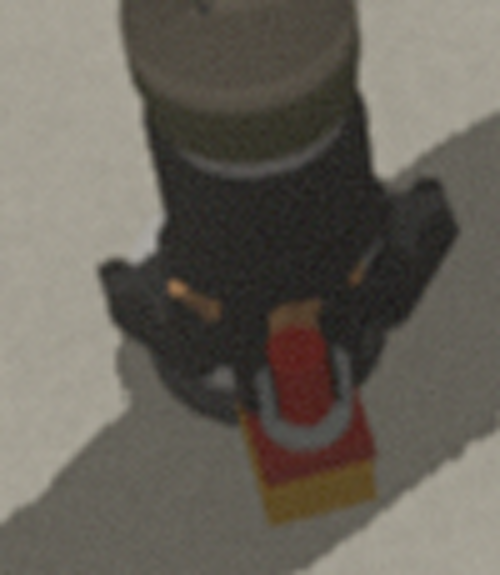

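The pin is fully lowered: the collar, at crop (305,420), sits at the ear with no contact force. I'll release and check.

Run:
```python
from lead import *
import cv2
movel([589.5,-19.2,69],vel=30);print(get_ft_force())
open_gripper();dwell(.3);movel([589.5,-19.2,190],vel=150)
move_to([350,250,260],get_eef_rot())
a=read_camera("scene");b=read_camera("top");print(get_time(),get_ft_force(),get_gripper_width())
cv2.imwrite("pics/f.png",np.hstack([cv2.resize(a["img"][110:225,150:250],None,fx=4,fy=4,interpolation=cv2.INTER_CUBIC),cv2.resize(b["img"][125:240,265:365],None,fx=4,fy=4,interpolation=cv2.INTER_CUBIC)]))
cv2.imwrite("pics/fs.png",a["img"])
```

```text
[-0.61201238  0.18495346  0.48020629]
31.5083 [-0.34216129  0.63699386  0.02048461] 85.26027824059159
```

View pics/f.png

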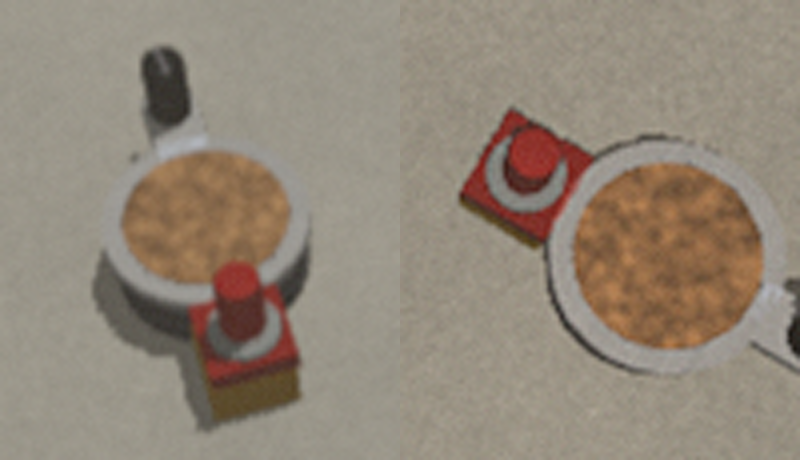

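View pics/fs.png

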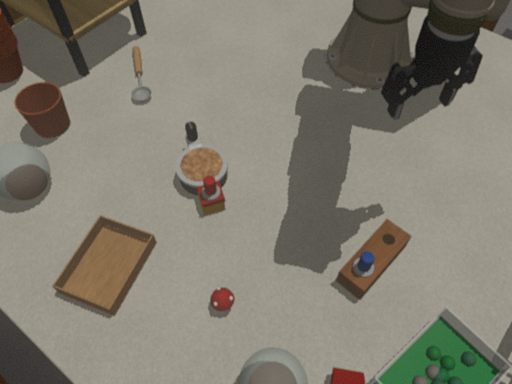

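The red pin stands upright on the ear, with its head at scene (209,179) and top (298,163). The blue pin is still in the rack at (366,262). One numeric check of position and angle before handing in.

Run:
```python
from lead import *
S=read_camera("scene");T=read_camera("top")
h=(back(S,(150+237/4,110+276/4),88)+back(T,(265+133/4,125+152/4),88))/2
k=back(S,(150+166/4,110+87/4),63)
def fr(p): d=p[:2]-np.array(P[:2]);c,s=np.cos(P[2]),np.sin(P[2]);return np.array([c*d[0]+s*d[1],-s*d[0]+c*d[1]]).round(1)
print("head in stand",fr(h),"knob in stand",fr(k))
e=(back(S,(210.75,192.5),42)+back(T,(296.5,168.5),42))/2;print("ear",fr(e))
hand_in();print(get_time())
```

```text
head in stand [76.1  2.1] knob in stand [-73.  -0.]
ear [75.6  1.1]
the job is handed in; nothing more can be done
the job is handed in; nothing more can be done
```

The top is screwed down home, the red pin stands through both holes, and the job was handed in at about 31.6 s of the 67 s allowed. No verdict was reported.

- **Crank:** I swung the knob clockwise about 454°, from 7.92 rad to 0, with forces on the tool staying around 5 N. The cameras then put the ear hole at (75.6, 1.1) mm in the stand's frame, where home is (75, 0). That is within about 1° of home.
- **Red pin:** I took it from the rack and lowered it through the holes with under 2 N of force, then released it. The final pictures show it upright with its collar flat on the ear. Its head measured at (76.1, 2.1) mm in the stand's frame, about 2.4 mm off the socket centre. I judged the collar height from the pictures and the arm's height at release; I did not measure it.
- **Blue pin:** It is still in its hole at the same place in the scene picture.
- **Robot:** The arm is parked clear, with the gripper open and force readings near zero.

**Disagreements:**
- The two cameras differ by about 3 mm, so I averaged them.
- One hole reading taken while the pin was partly in the way was off by about 4 mm. I discarded it because the ear's corners agreed with the earlier reading.

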